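# Hold the medicine safe unlocked with its key

### The job

Please unlock the white medicine safe for me: gently swing the black dust cover over its keyhole up and back onto its stop, then take the red-headed key from the wooden key block and push it fully home in the keyhole, past the sticky pins, before you turn it. Turn it a quarter clockwise against the spring so that the lid pops up, and finish still gripping the turned key in the lock, because the lid drops and locks again as soon as the key springs back. Leave the other keys in the block and do not disturb the other things on the island.

Things in the scene. Friction and masses are not known exactly. Their poses are not given: they have to be found in the camera images.
- med_box: white steel medicine safe, 230 (x) x 240 (y) x 100 mm high, fixed; origin under its centre, x to its back, z up. Its front 97 mm is a flat deck (top 100 mm up) with the lock in the middle; behind it the lid with a green cross, hinged at the back. Two steel hinge lugs stand 15 mm above the deck 28 mm either side of flap_hinge
- lock_mouth (a point): centre of the keyhole in the round brass plug's face, on its vertical turning axis: 105 mm above the island, 65 mm in front of the safe's centre; axes as med_box. A flat steel ring (41 mm) round the plug stands 1 mm higher. At rest the key slot is 14.4 mm long along the safe's y, 6.0 mm wide along x, 30 mm deep
- pins (a point): middle of the keyway, 16 mm below lock_mouth. Three sprung sticky pins stand into the slot from its long sides, 9, 16 and 23 mm down; each catches the key and resists with 6 to 13 N: press on steadily with up to 20 N, or, when it sticks, back off 1 to 2 mm, shift it half a millimetre across and press again. Grip the head firmly (60 N holds well)
- plug (a joint): angle of the brass plug in rad: 0 at rest, grows clockwise seen from above, stop at 1.5. A spring turns it back (about 0.1 Nm near the stop). The key has about 0.17 rad of free play in the slot, so the hand turns about 0.2 rad more than the plug
- flap_hinge (a point): middle of the dust cover's hinge axis, 112 mm above the island, 36 mm behind the keyhole centre; the hinge lies along the safe's y; axes as med_box
- flap (a joint): angle of the black dust cover (46 mm wide, 58 mm long, 5 mm thick) over the keyhole: 0 lying shut over the keyhole, grows as its front edge swings up and back, stop at 2.2 rad (leaning far back past upright). A stiff hinge: it stays where it is left. It may stand a little ajar at the start
- flap_tab (a point): centre of the grey finger tab in front of the dust cover: a block 24 mm long, 10 mm wide (safe's y), 16 mm tall; with the cover shut it is 76 mm in front of the hinge and 4 mm above it, 16 mm above the deck, and it swings with the cover, whose wide plate begins 18 mm behind this point. It can be pinched across its 10 mm from above; it turns between the pads as the cover swings
- lid (a joint): angle of the safe's lid in rad: 0 shut; the lock's cam lifts it as the key is turned, to 0.15 rad (front edge up 20 mm) at the plug's stop; it falls shut again with the plug
- key_block: wooden block, 62 (x) x 170 (y) x 36 mm high, fixed, with three equal slots in a row along its y, 50 mm apart; origin under its centre. A key stands blade down in each; their order varies
- red_key: the safe's key, red head; 30 g. Origin under its shoulder (steel collar that rests on the block's top, or on the plug's face when fully in), z up. Below: blade 28 mm long, 12 wide (its y), 4 thick (its x), tapered over the last 6 mm. Above: collar 16 x 8 x 5 mm, head 34 wide (y), 10 thick (x), from 4 to 39 mm above the origin; both faces alike
- blue_key: key of the same shape with a blue head, stays in the block
- yellow_key: key of the same shape with a yellow head, stays in the block
- pepper_jar: spice jar with dark cap, 45 x 45 x 105 mm, loose bystander; origin under its centre
- herb_jar: spice jar with yellow cap, 45 x 44 x 100 mm, loose bystander; origin under its centre
- salt: grey salt shaker, 44 x 44 x 90 mm, loose bystander; origin under its centre
- scoop: blue measuring cup with flat handle, 60 x 115 x 38 mm, loose bystander; origin under its middle

How it is judged (in metres and radians):
On the way, in this order (a step that is already met when the one before it is completed fails the run):
1. the dust cover is swung back to its stop (value of joint flap above 1.95 rad), for 0.2 s.
2. the red key is fully in the keyhole, not yet turned (horizontal distance between red_key and lock_mouth below 0.004 m and z of red_key in the frame of lock_mouth below 0.004 m and angle between red_key's own z axis and vertical below 0.15 rad and value of joint plug below 0.3 rad), for 0.1 s.
3. the key is turned a quarter (value of joint plug above 1.2 rad and value of joint lid above 0.09 rad), for 0.2 s.
At the end, for the whole second after the job is handed in: the robot still grips the red key (over 2 N), which is in the keyhole upright within 4 mm of its axis and within 5 mm of fully home, the plug is held turned by more than 1.2 rad, the lid stands up more than 0.09 rad, the dust cover is still back (over 1.9 rad), and the other keys are in the block (all of step 3 and value of joint flap above 1.9 rad and horizontal distance between red_key and lock_mouth below 0.004 m and z of red_key in the frame of lock_mouth below 0.005 m and angle between red_key's own z axis and vertical below 0.15 rad and contact force between the fingers and red_key above 2 N and distance of each of blue_key, yellow_key from where it was at the start of the episode below 0.02 m); the arm keeps its last pose, push and grip.
It fails at once if the dust cover is flung open against its stop (opens faster than 3 rad/s) (velocity of joint flap above 3 rad/s).
It fails at once if another key is taken from the block (distance of any of blue_key, yellow_key from where it was at the start of the episode above 0.02 m).
It fails at once if a bystander is pushed about (distance of any of pepper_jar, herb_jar, salt, scoop from where it was at the start of the episode above 0.04 m).
It also fails if it takes over 72 s, if anything falls off the work surface, if the arm or the gripper's body presses on something with over 40 N, if the wrist force passes 120 N, or if a joint passes its speed limit or range.

### The arm

A 7-joint arm with a two-finger parallel gripper is mounted at the origin on a cart in front of the work surface, level with it; the furniture and walls round the work are solid. World frame = base frame: x ahead of the robot, y to its left, z up, the work surface at z = 0. Lengths are in m, angles in degrees, forces in N, time in s.
With the tool pointing down it reaches from about 0.4 to 0.85 m from the base axis. Payload 10.4 kg.
Tool frame: the origin (TCP) lies between the finger pads; the fingertips stand 25 mm ahead of it and the grasp point (between the pads) lies 6 mm ahead of it; z points along the fingers, y is the line along which they close (so a half turn about z gives the same grasp; the last joint's range is limited). The gripper opens to 85 mm and grips with 20 to 120 N. Pads are 22 mm wide; open, the fingers measure 114 mm over their backs; the gripper's body (76 mm by 85 mm) begins 54 mm behind the grasp point. The pads swing forward as they close: fully open they stand 13 mm farther back than shut.
Start: joints at [65.97, 19.034, -3.707, 83.658, 1.238, 77.344, -5.071], TCP at [0.242, -0.576, 0.256] pointing down, gripper open.
Joint ranges: [-148.97, 148.97], [-28.65, 121.19], [-84.17, 76.75], [9.2, 138.47], [-72.65, 252.65], [3.7, 117.97], [-149.18, 149.18]. Speed limits (degrees/s): [127.2, 127.2, 159.86, 159.86, 180, 180, 180].

### API

Orientations are given as [roll, pitch, yaw] about the fixed x, y, z axes, in that order (R = Rz(yaw) Ry(pitch) Rx(roll)).
In Python, from cell import manip gives the robot as it stands. The module is installed in compiled form; this text tells all that it offers.
- The arm moves only by the tool step_arm, never from a script. Its argument "moves" is a list of rows, each a list of 3 entries, a list of its own where there are three numbers: the opening, from 0 (shut) to 1 (fully open), then the shift along the tool's x, y, z in cm, then the turn, a rotation vector about the tool's x, y, z in degrees. In form: [[claw, [x, y, z], [rx, ry, rz]], ...]. A call has exactly 10 rows; each row shifts and turns the commanded pose from where the row before left it, along the tool's axes as they then stand; what a row does not reach is not made up. A row lasts 1/10 s, in which the tool goes at most 50 mm and 8.59 degrees, less where a joint would pass 70% of its speed; a pose out of reach is approached as far as the arm can. A call with a gripper value outside its range is refused whole. The fingers move at their own pace and stop on an object; the grip force is fixed at half the most. Time passes only in rows, so rows that do not move let the fingers close, or fill a call up. It gives the time, the measured TCP pose, the force, the opening and the grip force at its end, in the units of the state.
- manip.read_state(): the state, without advancing time (a new reading comes with each control period).
- manip.get_image(name): name is "scene" or "side" or "wrist"; returns a dict with "pixels" (400x640x3 uint8, red, green, blue), "K" (3x3 intrinsics, pixels), "R" (3x3) and "t" (3): a world point X has camera coordinates R X + t. Camera axes: x right, y down, z forward; pixel columns grow to the right and rows downward; lengths in m; the calibration is good to about 2 mm. A picture is of the moment at which its call begins. There is no depth.
- manip.hand_in(): hands the job in; it is judged then, once.
The state is a dict: "t": time; "q": joint angles; "qvel": joint speeds; "joint_torque": joint torques, N m; "tool_pos": TCP position; "tcp_rot": TCP orientation; "ft_force": force on the tool from outside, world axes, zero at the start; "torque": the same for the moment, N m; "finger_gap": finger opening in m; "grip_force": force on a finger pad.
Only numpy, scipy, OpenCV 4.12 (cv2) and the standard library are available. Lean on these libraries where they do the work, as an engineer would, in place of code of your own. Each camera call takes 0.05 s, during which the arm holds its last target. There are 200 camera calls.

## Working session

There is one attempt and no reset: what is moved stays moved. The work goes in short steps, Python scripts to look and compute and a tool call to move; the robot and the scene stay as the last step left them, time stands still between calls to the robot, and variables do not carry over. Pictures are saved under pics/ and viewed, at most 12 in all, crops included, and the job is handed in when it is done.

Besides the shell and the picture viewer there is one more tool, called after "Request:" as name(argument=value, ...), one argument or row to a line, values as JSON. step_arm: Moves the arm, as the interface text tells. Its arguments: {"type":"object","properties":{"moves":{"type":"array","items":{"type":"array"}}},"required":["moves"]}

```bash
mkdir -p pics; ls; cat > h.py <<'E'
import numpy as np,cv2
from cell import manip
def snap(n,f,crop=None,s=1):
    im=manip.get_image(n); p=im["pixels"][:,:,::-1]
    np.savez(f"pics/{f}.npz",**im)
    if crop: p=p[crop[1]:crop[3],crop[0]:crop[2]]
    cv2.imwrite(f"pics/{f}.png",cv2.resize(p,None,fx=s,fy=s,interpolation=cv2.INTER_CUBIC)); return im
def ray(im,u,v):
    d=im["R"].T@np.linalg.inv(im["K"])@np.array([u,v,1.]); return -im["R"].T@im["t"],d
def atz(im,u,v,z):
    c,d=ray(im,u,v); return c+d*(z-c[2])/d[2]
def proj(im,X):
    x=im["K"]@(im["R"]@np.asarray(X,float)+im["t"]); return x[:2]/x[2]
def tri(*obs):
    A=0;b=0
    for im,u,v in obs:
        c,d=ray(im,u,v); d=d/np.linalg.norm(d); P=np.eye(3)-np.outer(d,d); A=A+P;b=b+P@c
    return np.linalg.solve(A,b)
E
python3 - <<'E'
from h import *
a=snap("scene","a");b=snap("side","b")
for i in(a,b): print(i["K"][0,0],-i["R"].T@i["t"])
print(manip.read_state())
E
```

```text
pics
467.3836209531332 [ 0.13754507 -0.46552567  0.99476301]
479.49383466433875 [0.14544809 1.07146578 1.02555591]
{'t': 0.1, 'q': array([65.97156267, 19.06959215, -3.70681443, 83.69930982,  1.23643402,
       77.34311108, -5.07148773]), 'qvel': array([-0.0436813 , -0.0800531 ,  0.00177056, -0.09178994,  0.00102704,
       -0.0419866 , -0.1693027 ]), 'joint_torque': array([ 8.38723681e-04, -6.26743054e+01,  4.88306105e-02, -3.92427886e+01,
        1.62851019e-02,  6.91235822e-03, -5.44338590e-06]), 'tool_pos': array([ 0.2414197 , -0.57617604,  0.25559765]), 'tcp_rot': array([-1.79927800e+02,  2.11016499e-03,  2.27333449e+01]), 'ft_force': array([ 0.57963059,  0.02215898, -0.04806503]), 'torque': array([-0.03742825,  0.01282853, -0.00927062]), 'grip_force': 0.0, 'finger_gap': 0.08562392548876724}
```

View pics/a.png

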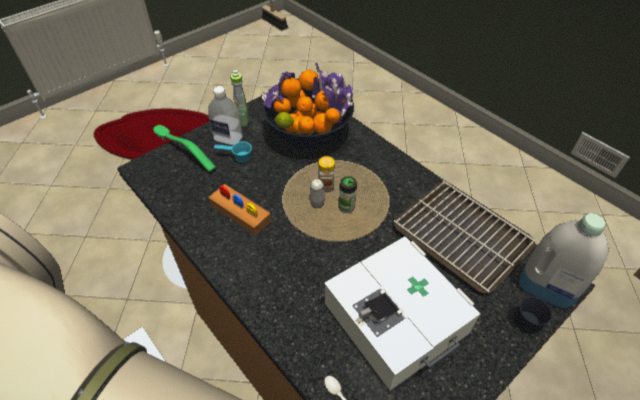

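View pics/b.png

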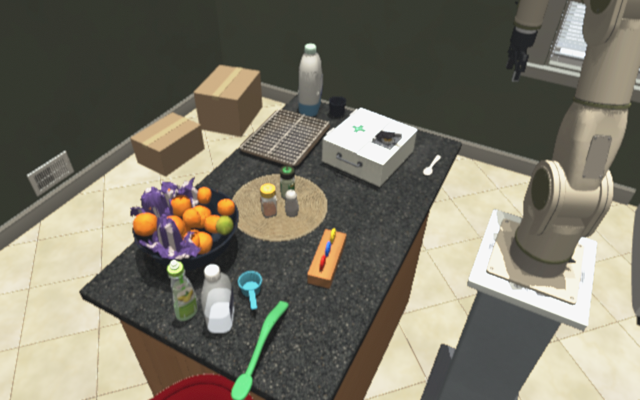

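The scene view shows the safe around (400,310) with the cover at (380,305), and the key block at (240,207) with red at (225,191), blue at (238,200) and yellow at (252,209). I'll enlarge these in both views.

```bash
python3 - <<'E'
from h import *
def c(f,x,y,w,h):
    return cv2.resize(cv2.imread(f"pics/{f}.png")[y:y+h,x:x+w],(400,300),interpolation=cv2.INTER_CUBIC)
T=np.vstack([np.hstack([c("a",320,235,160,120+30-30),c("a",200,175,80,60)]),np.hstack([c("b",315,105,120,90),c("b",287,220,80,60)])])
cv2.imwrite("pics/c.png",T)
E
```

```text
(no output)
```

View pics/c.png

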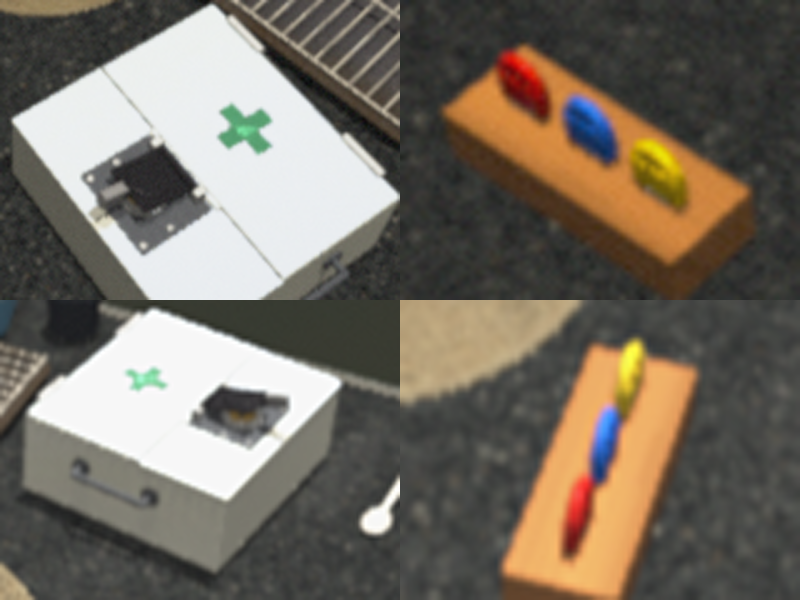

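```bash
cat > fit.py <<'E'
from h import *
from scipy.optimize import least_squares
L=lambda f:dict(np.load(f"pics/{f}.npz"))
a,b=L("a"),L("b")
S=dict(fl=(-.115,.12,.1),bl=(.115,.12,.1),br=(.115,-.12,.1),fr=(-.115,-.12,.1))
B=dict(fl=(-.031,.085,.036),bl=(.031,.085,.036),br=(.031,-.085,.036),fr=(-.031,-.085,.036))
def fit(O,obs,x0):
    def w(p,l):
        c,s=np.cos(p[2]),np.sin(p[2]); return np.array([p[0]+c*l[0]-s*l[1],p[1]+s*l[0]+c*l[1],l[2]])
    r=lambda p:np.concatenate([proj(im,w(p,O[k]))-uv for im,k,uv in obs])
    s=least_squares(r,x0,loss="soft_l1"); print(s.x[:2],np.degrees(s.x[2]),r(s.x).reshape(-1,2).round(1).tolist()); return s.x
E
python3 - <<'E'
from fit import *
print([atz(a,*p,.1).round(3).tolist() for p in [(324.8,283.8),(405.2,237),(480,313)]],[atz(b,*p,.1).round(3).tolist() for p in [(417,129),(383.4,165),(322.5,141),(360,107.4)]])
print([atz(a,*p,.036).round(3).tolist() for p in [(208.6,197.6),(225.4,184),(270,213),(254,228)]],[atz(b,*p,.036).round(3).tolist() for p in [(307.6,273),(332,279.6),(346.4,234.4),(325,229)]])
E
```

```text
[[0.499, -0.075, 0.1], [0.727, -0.105, 0.1], [0.698, -0.34, 0.1]] [[0.47, -0.315, 0.1], [0.497, -0.072, 0.1], [0.723, -0.094, 0.1], [0.699, -0.347, 0.1]]
[[0.464, 0.362, 0.036], [0.527, 0.374, 0.036], [0.558, 0.208, 0.036], [0.496, 0.195, 0.036]] [[0.526, 0.37, 0.036], [0.46, 0.359, 0.036], [0.495, 0.196, 0.036], [0.558, 0.206, 0.036]]
```

```bash
python3 - <<'E'
from fit import *
s=fit(S,[(a,'fl',(324.8,283.8)),(a,'bl',(405.2,237)),(a,'br',(480,313)),(b,'fr',(417,129)),(b,'fl',(383.4,165)),(b,'bl',(322.5,141)),(b,'br',(360,107.4))],(.6,-.2,-.1))
k=fit(B,[(a,'fl',(208.6,197.6)),(a,'bl',(225.4,184)),(a,'br',(270,213)),(a,'fr',(254,228)),(b,'bl',(307.6,273)),(b,'fl',(332,279.6)),(b,'fr',(346.4,234.4)),(b,'br',(325,229))],(.51,.28,.2))
def W(p,l):
    c,s=np.cos(p[2]),np.sin(p[2]); return np.array([p[0]+c*l[0]-s*l[1],p[1]+s*l[0]+c*l[1],l[2]])
print("lock",W(s,(-.065,0,.105)),"hinge",W(s,(-.029,0,.112)))
for y in(.05,0,-.05):
    X=W(k,(0,y,.036+.039)); print("keytop",X,proj(a,X),proj(b,X))
for th in (0,.3,.5,.7,.9):
    r=.0761;f=np.arctan2(.004,.076)+th
    X=W(s,(-.029-r*np.cos(f),0,.112+r*np.sin(f))); print(th,X,((proj(a,X)-(320,235))*2.5).round(),((proj(b,X)-(315,105))*3.333).round()+[0,300])
E
```

```text
[ 0.59837886 -0.20810255] -6.992793599591861 [[-0.3, -0.1], [-0.7, -0.5], [0.5, 0.4], [0.1, 0.3], [-0.0, -0.7], [0.1, -1.8], [-0.3, 0.9]]
[0.51058981 0.28378701] 11.109861101655348 [[-0.0, 0.2], [-0.6, 0.6], [0.3, 0.5], [0.3, 0.2], [-0.2, 1.0], [-1.7, 0.1], [-0.1, -0.6], [0.3, 0.1]]
lock [ 0.53386236 -0.20018916  0.105     ] hinge [ 0.56959457 -0.20457196  0.112     ]
keytop [0.50095526 0.33284999 0.075     ] [223.59513821 187.31963087] [322.87432249 257.05233816]
keytop [0.51058981 0.28378701 0.075     ] [237.06420782 195.95043859] [328.08585856 243.35487992]
keytop [0.52022435 0.23472404 0.075     ] [250.98881218 204.87314715] [333.00961498 230.4137917 ]
0 [ 0.49416505 -0.19532001  0.11599973] [105. 213.] [280. 420.]
0.3 [ 0.4987072  -0.19587714  0.13827909] [112. 197.] [278. 399.]
0.5 [ 0.50530224 -0.19668607  0.15194395] [120. 184.] [274. 385.]
0.7 [ 0.51446042 -0.19780938  0.16401637] [131. 171.] [267. 372.]
0.9 [ 0.52581662 -0.1992023   0.17401506] [143. 158.] [258. 359.]
```

The tab matches about 0.35 rad ajar, and both fits are good to under 2 px. Next I move above the safe and look with the wrist camera.

Request:
step_arm(
  moves=[
    [1,[0,0,-0.4],[0,0,7.4]],
    [1,[0,0,-0.4],[0,0,7.4]],
    [1,[0,0,-0.4],[0,0,7.4]],
    [1,[0,0,-0.4],[0,0,7.5]],
    [1,[1.6,-4.1,-0.4],[0,0,0]],
    [1,[1.6,-4.1,-0.4],[0,0,0]],
    [1,[1.6,-4.1,-0.4],[0,0,0]],
    [1,[1.6,-4.1,-0.4],[0,0,0]],
    [1,[1.6,-4.1,-0.4],[0,0,0]],
    [1,[1.6,-4.1,-0.4],[0,0,0]],
  ],
)

```text
t: 1.1
tool_pos: [0.3671, -0.3421, 0.2963]
tcp_rot: [180.0, 0.0, -7.0]
ft_force: [0.7, -0.5, 0.2]
finger_gap: 0.0856
grip_force: 0.0
```

Request:
step_arm(
  moves=[
    [1,[1.6,-4.1,0],[0,0,0]],
    [1,[1.6,-4.1,0],[0,0,0]],
    [1,[1.6,-4.1,0],[0,0,0]],
    [1,[1.6,-4.0,0],[0,0,0]],
    [1,[0,0,0],[0,0,0]],
    [1,[0,0,0],[0,0,0]],
    [1,[0,0,0],[0,0,0]],
    [1,[0,0,0],[0,0,0]],
    [1,[0,0,0],[0,0,0]],
    [1,[0,0,0],[0,0,0]],
  ],
)

```text
t: 2.1
tool_pos: [0.4497, -0.1905, 0.2963]
tcp_rot: [180.0, -0.0, -7.0]
ft_force: [-0.5, 0.7, -0.0]
finger_gap: 0.0854
grip_force: 0.0
```

```bash
python3 - <<'E'
from h import *
w=snap("wrist","w1");print(-w["R"].T@w["t"],w["R"],w["K"][0,0])
s=manip.read_state();print(s["tool_pos"],s["tcp_rot"],s["q"])
for X in [(.5339,-.2002,.105),(.4942,-.1953,.116),(.5005,-.196,.143),(.5696,-.2046,.112)]: print(proj(w,X))
E
```

```text
[ 0.52959009 -0.20087486  0.41527779] [[-0.12223967 -0.99249934  0.00159011]
 [-0.94151789  0.1164672   0.31619527]
 [-0.31400879  0.03715449 -0.9486928 ]] 313.631919214522
[ 0.44979363 -0.19029277  0.29633873] [ 1.79995344e+02 -4.30364180e-03 -7.01277485e+00] [ 37.34684789   1.65382643 -20.04867796  99.25907759   0.58102921
  79.18274091 -79.81591775]
[319.24453205  96.77091191]
[319.26569277 141.59715874]
[319.04320178 137.90514976]
[319.14220932  53.2215834 ]
```

View pics/w1.png

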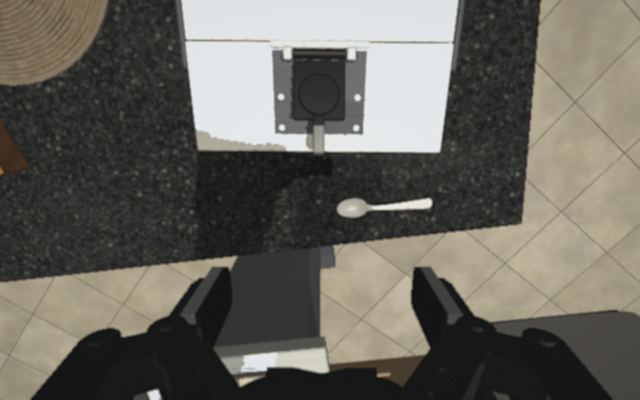

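The wrist view shows the tab centred at (318,138) with lugs at (287,53) and (350,53), which agrees with the fit. Next I descend on the tab and pinch it.

Request:
step_arm(
  moves=[
    [0.6,[1.0,0,2.0],[0,0,0]],
    [0.6,[1.0,0,2.0],[0,0,0]],
    [0.6,[1.0,0,2.0],[0,0,0]],
    [0.6,[1.0,0,2.0],[0,0,0]],
    [0.6,[1.07,0,2.0],[0,0,0]],
    [0.6,[0,0,2.0],[0,0,0]],
    [0.6,[0,0,1.0],[0,0,0]],
    [0.6,[0,0,1.0],[0,0,0]],
    [0.6,[0,0,0],[0,0,0]],
    [0.6,[0,0,0],[0,0,0]],
  ],
)

```text
t: 3.15
tool_pos: [0.5005, -0.1962, 0.157]
tcp_rot: [180.0, -0.0, -7.0]
ft_force: [-0.1, -0.1, 0.2]
finger_gap: 0.0514
grip_force: 0.0
```

Request:
step_arm(
  moves=[
    [0,[0,0,0],[0,0,0]],
    [0,[0,0,0],[0,0,0]],
    [0,[0,0,0],[0,0,0]],
    [0,[0,0,0],[0,0,0]],
    [0,[0,0,0],[0,0,0]],
    [0,[0,0,0],[0,0,0]],
    [0,[0,0,0],[0,0,0]],
    [0,[0,0,0],[0,0,0]],
    [0,[0,0,0],[0,0,0]],
    [0,[0,0,0],[0,0,0]],
  ],
)

```text
t: 4.15
tool_pos: [0.5005, -0.1949, 0.1567]
tcp_rot: [-179.9, -0.0, -6.9]
ft_force: [-1.3, 6.2, 2.3]
finger_gap: 0.0081
grip_force: 61.6
```

```bash
python3 - <<'E'
from h import *
i=snap("side","d",(300,60,460,180),5);w=snap("wrist","w2")
A=cv2.resize(cv2.imread("pics/d.png"),(400,300));B=cv2.resize(cv2.imread("pics/w2.png")[60:360,120:520],(400,300))
cv2.imwrite("pics/e.png",np.hstack([A,B]))
print(manip.read_state()["finger_gap"])
E
```

```text
0.007823094744695417
```

View pics/e.png

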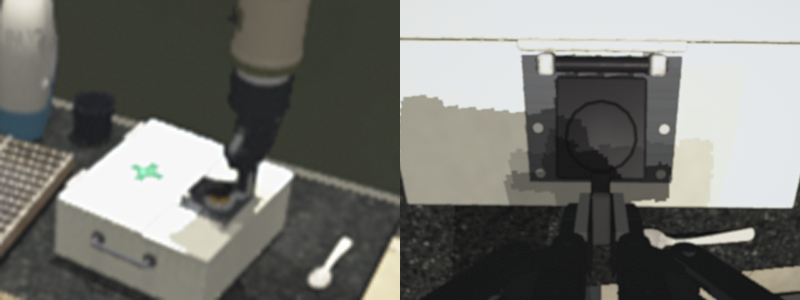

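```bash
python3 - <<'E'
import numpy as np
ths=np.linspace(.35,2.17,31); r=.0761
def pose(i):
    th=ths[i];f=th+np.arctan2(4,76);t=np.radians(-1.5*max(0,i-15))
    x,z=-r*np.cos(f),-r*np.sin(f)   # tool x fwd, z down
    return np.array([x-.0147*np.sin(t),z-.0147*np.cos(t)]),t
for i in range(30):
    p,t=pose(i);q,_=pose(i+1);d=(q-p)*100
    # row shift in tool frame of tilt t: x_t=(cos,-sin) z_t=(sin,cos)
    print(i,(d@[np.cos(t),-np.sin(t)]).round(2),(d@[np.sin(t),np.cos(t)]).round(2),end=' | ')
E
```

```text
0 0.19 -0.42 | 1 0.22 -0.41 | 2 0.24 -0.39 | 3 0.27 -0.38 | 4 0.29 -0.36 | 5 0.31 -0.34 | 6 0.33 -0.32 | 7 0.35 -0.3 | 8 0.37 -0.28 | 9 0.38 -0.26 | 10 0.4 -0.23 | 11 0.41 -0.21 | 12 0.42 -0.18 | 13 0.43 -0.16 | 14 0.44 -0.13 | 15 0.49 -0.1 | 16 0.49 -0.09 | 17 0.49 -0.07 | 18 0.5 -0.06 | 19 0.5 -0.04 | 20 0.5 -0.03 | 21 0.5 -0.01 | 22 0.5 0.01 | 23 0.5 0.02 | 24 0.5 0.04 | 25 0.5 0.05 | 26 0.49 0.07 | 27 0.49 0.09 | 28 0.49 0.1 | 29 0.49 0.12 |
```

Request:
step_arm(
  moves=[
    [0,[0.19,0,-0.42],[0,0,0]],
    [0,[0.22,0,-0.41],[0,0,0]],
    [0,[0.24,0,-0.39],[0,0,0]],
    [0,[0.27,0,-0.38],[0,0,0]],
    [0,[0.29,0,-0.36],[0,0,0]],
    [0,[0.31,0,-0.34],[0,0,0]],
    [0,[0.33,0,-0.32],[0,0,0]],
    [0,[0.35,0,-0.3],[0,0,0]],
    [0,[0.37,0,-0.28],[0,0,0]],
    [0,[0.38,0,-0.26],[0,0,0]],
  ],
)

```text
t: 5.25
tool_pos: [0.5295, -0.1984, 0.1894]
tcp_rot: [-179.9, 0.1, -6.9]
ft_force: [1.9, 4.6, -11.2]
finger_gap: 0.0076
grip_force: 58.3
```

Request:
step_arm(
  moves=[
    [0,[0.4,0,-0.23],[0,0,0]],
    [0,[0.41,0,-0.21],[0,0,0]],
    [0,[0.42,0,-0.18],[0,0,0]],
    [0,[0.43,0,-0.16],[0,0,0]],
    [0,[0.44,0,-0.13],[0,0,0]],
    [0,[0.49,0,-0.1],[0,-1.5,0]],
    [0,[0.49,0,-0.09],[0,-1.5,0]],
    [0,[0.49,0,-0.07],[0,-1.5,0]],
    [0,[0.5,0,-0.06],[0,-1.5,0]],
    [0,[0.5,0,-0.04],[0,-1.5,0]],
  ],
)

```text
t: 6.25
tool_pos: [0.575, -0.2044, 0.2024]
tcp_rot: [-180.0, 7.6, -6.9]
ft_force: [1.6, 4.0, -17.6]
finger_gap: 0.0056
grip_force: 57.9
```

```bash
python3 - <<'E'
from h import *
i=snap("side","f",(320,60,420,160),5);w=snap("wrist","w3")
A=cv2.imread("pics/f.png")[:,:];A=cv2.resize(A,(400,400));B=cv2.resize(cv2.imread("pics/w3.png")[40:360,160:480],(400,400))
cv2.imwrite("pics/g.png",np.hstack([A,B]))
E
```

```text
(no output)
```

View pics/g.png

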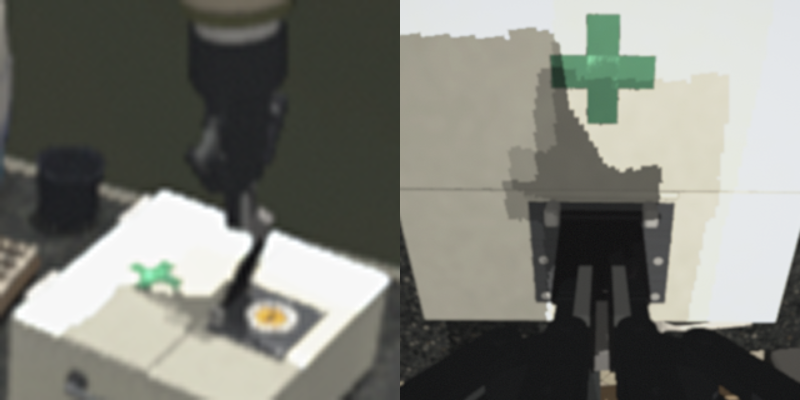

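```bash
python3 - <<'E'
from fit import *
i=L("f"); w=L("w3")
c,s=np.cos(np.radians(-7)),np.sin(np.radians(-7))
for th in (1,1.2,1.3,1.4,1.5,1.6):
    o=[]
    for rr,hh in((.0,0),(.058,0),(.076,.004)):
        X,Z=-.029-rr*np.cos(th)+hh*np.sin(th),.112+rr*np.sin(th)+hh*np.cos(th)
        P=(.5984+c*X,-.2075+s*X,Z); o+=[*((proj(i,P)-(320,60))*4).round(),*((proj(w,P)-(160,40))*1.25+(400,0)).round()]
    print(th,o)
t=manip.read_state();print(((proj(i,t["tool_pos"])-(320,60))*4).round(), ((proj(i,t["tool_pos"]-np.array([0,0,.025]))-(320,60))*4).round())
E
```

```text
1 [np.float64(234.0), np.float64(297.0), np.float64(600.0), np.float64(216.0), np.float64(273.0), np.float64(260.0), np.float64(600.0), np.float64(319.0), np.float64(283.0), np.float64(245.0), np.float64(600.0), np.float64(356.0)]
1.2 [np.float64(234.0), np.float64(297.0), np.float64(600.0), np.float64(216.0), np.float64(263.0), np.float64(250.0), np.float64(600.0), np.float64(309.0), np.float64(268.0), np.float64(233.0), np.float64(600.0), np.float64(343.0)]
1.3 [np.float64(234.0), np.float64(297.0), np.float64(600.0), np.float64(216.0), np.float64(257.0), np.float64(246.0), np.float64(600.0), np.float64(302.0), np.float64(261.0), np.float64(227.0), np.float64(600.0), np.float64(334.0)]
1.4 [np.float64(234.0), np.float64(297.0), np.float64(600.0), np.float64(216.0), np.float64(251.0), np.float64(243.0), np.float64(600.0), np.float64(294.0), np.float64(253.0), np.float64(223.0), np.float64(600.0), np.float64(322.0)]
1.5 [np.float64(234.0), np.float64(297.0), np.float64(600.0), np.float64(216.0), np.float64(245.0), np.float64(240.0), np.float64(600.0), np.float64(285.0), np.float64(244.0), np.float64(220.0), np.float64(600.0), np.float64(308.0)]
1.6 [np.float64(234.0), np.float64(297.0), np.float64(600.0), np.float64(216.0), np.float64(239.0), np.float64(237.0), np.float64(600.0), np.float64(274.0), np.float64(236.0), np.float64(217.0), np.float64(600.0), np.float64(292.0)]
[238. 202.] [235. 228.]
```

The side view shows the cover at about 1.25 rad, with its tip at crop (262,225). The pads are slipping off the tab's back edge, so I'll release and push the cover back from the front with closed fingers.

Request:
step_arm(
  moves=[
    [0.6,[0,0,0],[0,0,0]],
    [0.6,[0,0,0],[0,0,0]],
    [0.6,[0,0,0],[0,0,0]],
    [0.6,[0,0,0],[0,0,0]],
    [0.6,[0,0,-1.5],[0,0,0]],
    [0.6,[0,0,-1.5],[0,2.5,0]],
    [0.6,[0,0,-1.5],[0,2.5,0]],
    [0.6,[0,0,-1.5],[0,2.5,0]],
    [0,[-2.0,0,0],[0,0,0]],
    [0,[-2.0,0,0],[0,0,0]],
  ],
)

```text
t: 7.35
tool_pos: [0.5411, -0.2011, 0.2639]
tcp_rot: [180.0, -0.1, -7.0]
ft_force: [-1.0, -0.1, 0.8]
finger_gap: 0.0227
grip_force: 0.0
```

Request:
step_arm(
  moves=[
    [0,[-2.0,0,0],[0,0,0]],
    [0,[-1.0,0,0],[0,0,0]],
    [0,[0,0,0],[0,0,0]],
    [0,[0,0,0],[0,0,0]],
    [0,[0,0,0],[0,0,0]],
    [0,[0,0,0],[0,0,0]],
    [0,[0,0,0],[0,0,0]],
    [0,[0,0,0],[0,0,0]],
    [0,[0,0,0],[0,0,0]],
    [0,[0,0,0],[0,0,0]],
  ],
)

```text
t: 8.35
tool_pos: [0.5114, -0.1974, 0.262]
tcp_rot: [180.0, 0.0, -7.0]
ft_force: [0.1, 0.5, 0.1]
finger_gap: 0.0002
grip_force: 0.0
```

```bash
python3 - <<'E'
from h import *
s=manip.read_state();print(s["tool_pos"],s["tcp_rot"],s["finger_gap"],s["ft_force"])
i=snap("side","k",(320,60,420,160),5);w=snap("wrist","w4")
A=cv2.resize(cv2.imread("pics/k.png"),(400,400));B=cv2.resize(cv2.imread("pics/w4.png")[0:320,160:480],(400,400))
cv2.imwrite("pics/l.png",np.hstack([A,B]))
E
```

```text
[ 0.51142544 -0.19735287  0.26195021] [ 1.79997250e+02  5.35088061e-04 -6.95889311e+00] 0.00023369520462070923 [0.13467815 0.47064584 0.14723676]
```

View pics/l.png

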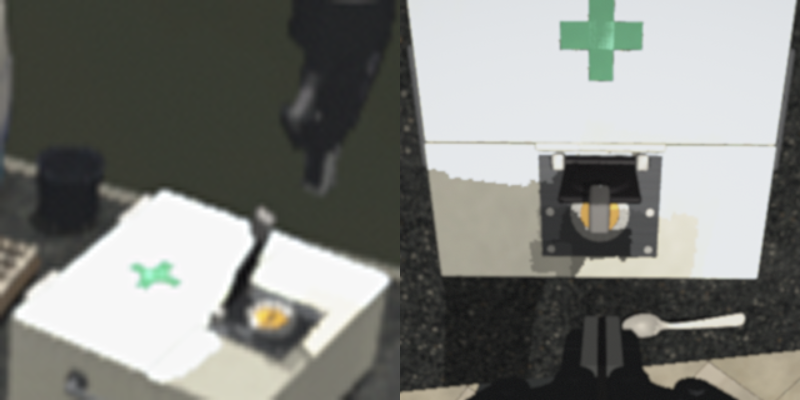

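The cover stands alone at about 1.25 rad (tab at crop (263,215)), and the fingers are clear in front of it. Now I descend and push.

Request:
step_arm(
  moves=[
    [0,[0,0,2.0],[0,0,0]],
    [0,[0,0,2.0],[0,0,0]],
    [0,[0,0,2.0],[0,0,0]],
    [0,[0,0,1.5],[0,0,0]],
    [0,[0,0,1.5],[0,0,0]],
    [0,[0,0,0],[0,0,0]],
    [0,[0.3,0,0],[0,0,0]],
    [0,[0.3,0,0],[0,0,0]],
    [0,[0.3,0,0],[0,0,0]],
    [0,[0.3,0,0],[0,0,0]],
  ],
)

```text
t: 9.45
tool_pos: [0.5239, -0.1989, 0.1726]
tcp_rot: [180.0, -0.1, -7.0]
ft_force: [-0.7, 0.2, -1.0]
finger_gap: 0.0002
grip_force: 0.0
```

Request:
step_arm(
  moves=[
    [0,[0.3,0,0],[0,0,0]],
    [0,[0.3,0,0],[0,0,0]],
    [0,[0.3,0,0],[0,0,0]],
    [0,[0.3,0,0],[0,0,0]],
    [0,[0.3,0,0],[0,0,0]],
    [0,[0.3,0,0],[0,0,0]],
    [0,[0.3,0,0],[0,0,0]],
    [0,[0.3,0,0],[0,0,0]],
    [0,[0.3,0,0],[0,0,0]],
    [0,[0.3,0,0],[0,0,0]],
  ],
)

```text
t: 10.45
tool_pos: [0.5533, -0.2025, 0.172]
tcp_rot: [180.0, -0.0, -7.0]
ft_force: [0.3, 0.6, 0.0]
finger_gap: -0.0
grip_force: 0.0
```

Request:
step_arm(
  moves=[
    [0,[0.3,0,0],[0,0,0]],
    [0,[0.3,0,0],[0,0,0]],
    [0,[0.3,0,0],[0,0,0]],
    [0,[0.3,0,0],[0,0,0]],
    [0,[0.3,0,0],[0,0,0]],
    [0,[0.3,0,0],[0,0,0]],
    [0,[0.3,0,0],[0,0,0]],
    [0,[0.3,0,0],[0,0,0]],
    [0,[0.2,0,0],[0,0,0]],
    [0,[0.2,0,0],[0,0,0]],
  ],
)

```text
t: 11.45
tool_pos: [0.5811, -0.2059, 0.172]
tcp_rot: [180.0, -0.0, -7.0]
ft_force: [-1.7, -0.2, 0.4]
finger_gap: -0.0
grip_force: 0.2
```

Request:
step_arm(
  moves=[
    [0,[0.15,0,0],[0,0,0]],
    [0,[0.15,0,0],[0,0,0]],
    [0,[0.15,0,0],[0,0,0]],
    [0,[0.15,0,0],[0,0,0]],
    [0,[0.1,0,0],[0,0,0]],
    [0,[0.1,0,0],[0,0,0]],
    [0,[0,0,0],[0,0,0]],
    [0,[0,0,0],[0,0,0]],
    [0,[0,0,0],[0,0,0]],
    [0,[0,0,0],[0,0,0]],
  ],
)

```text
t: 12.45
tool_pos: [0.5846, -0.2064, 0.1714]
tcp_rot: [-180.0, 0.6, -7.0]
ft_force: [-24.5, 5.1, 13.4]
finger_gap: 0.0002
grip_force: 14.1
```

```bash
python3 - <<'E'
from h import *
s=manip.read_state();print(s["tool_pos"],s["ft_force"])
i=snap("side","m",(320,60,420,160),5);w=snap("wrist","w5")
A=cv2.resize(cv2.imread("pics/m.png"),(400,400));B=cv2.resize(cv2.imread("pics/w5.png")[0:320,160:480],(400,400))
cv2.imwrite("pics/n.png",np.hstack([A,B]))
E
```

```text
[ 0.58458535 -0.20638095  0.1714371 ] [-24.52132643   5.1237705   13.36135749]
```

View pics/n.png

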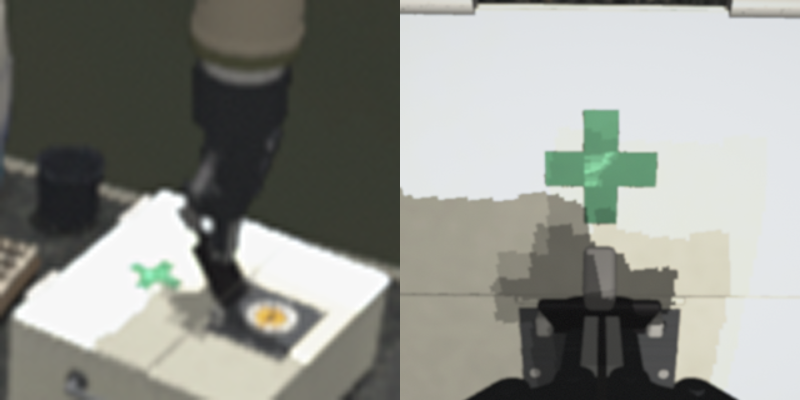

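The cover leans back on its stop: the force is 28 N along the plate normal, and the tab is at wrist crop (600,275). Now I back off, lift, and head for the keys.

Request:
step_arm(
  moves=[
    [0,[-1.0,0,0],[0,0,0]],
    [0,[-1.5,0,0],[0,0,0]],
    [0,[-1.5,0,0],[0,0,0]],
    [0.5,[0,0,-2.5],[0,0,0]],
    [0.5,[0,0,-2.5],[0,0,0]],
    [0.5,[0,0,-2.5],[0,0,0]],
    [0.5,[0,0,-1.5],[0,0,0]],
    [0.5,[0,0,0],[0,0,-8.3]],
    [0.5,[0,0,0],[0,0,-8.3]],
    [0.5,[0,0,0],[0,0,-8.3]],
  ],
)

```text
t: 13.55
tool_pos: [0.5492, -0.202, 0.2618]
tcp_rot: [180.0, -0.0, 18.3]
ft_force: [0.2, 0.4, 0.5]
finger_gap: 0.0427
grip_force: 0.0
```

```bash
cat > plan.py <<'E'
from h import *
def plan(target,yaw,n):
    """rows from the present pose (tool down) to target, turning evenly"""
    s=manip.read_state();p=s["tool_pos"];y0=s["tcp_rot"][2];r=(y0-yaw)/n;d=(np.array(target)-p)/n*100
    print(p.round(4),y0.round(2),s["ft_force"].round(1))
    for k in range(n):
        y=np.radians(y0-r*k);c,t=np.cos(y),np.sin(y)
        print([[round(c*d[0]+t*d[1],2),round(t*d[0]-c*d[1],2),round(-d[2],2)],[0,0,round(r,2)]])
E
python3 - <<'E'
from plan import *
from fit import a,b
for n,u,v,z in(("salt",317,183,.09),("herb",327,162,.1),("pep",348,183,.1),("scoop",235,152,.03),("spoon",190,145,.0)): print(n,atz(a,u,v,z).round(3))
plan((.501,.3328,.20),101.1,14)
E
```

```text
salt [0.69  0.171 0.09 ]
herb [0.756 0.205 0.1  ]
pep [0.745 0.11  0.1  ]
scoop [0.625 0.47  0.03 ]
spoon [0.551 0.619 0.   ]
[ 0.5492 -0.202   0.2618] 18.28 [0.2 0.4 0.5]
[[np.float64(0.87), np.float64(-3.73), np.float64(0.44)], [0, 0, np.float64(-5.92)]]
[[np.float64(1.25), np.float64(-3.63), np.float64(0.44)], [0, 0, np.float64(-5.92)]]
[[np.float64(1.62), np.float64(-3.48), np.float64(0.44)], [0, 0, np.float64(-5.92)]]
[[np.float64(1.97), np.float64(-3.29), np.float64(0.44)], [0, 0, np.float64(-5.92)]]
[[np.float64(2.3), np.float64(-3.07), np.float64(0.44)], [0, 0, np.float64(-5.92)]]
[[np.float64(2.6), np.float64(-2.82), np.float64(0.44)], [0, 0, np.float64(-5.92)]]
[[np.float64(2.88), np.float64(-2.54), np.float64(0.44)], [0, 0, np.float64(-5.92)]]
[[np.float64(3.12), np.float64(-2.22), np.float64(0.44)], [0, 0, np.float64(-5.92)]]
[[np.float64(3.34), np.float64(-1.89), np.float64(0.44)], [0, 0, np.float64(-5.92)]]
[[np.float64(3.51), np.float64(-1.54), np.float64(0.44)], [0, 0, np.float64(-5.92)]]
[[np.float64(3.65), np.float64(-1.17), np.float64(0.44)], [0, 0, np.float64(-5.92)]]
[[np.float64(3.75), np.float64(-0.78), np.float64(0.44)], [0, 0, np.float64(-5.92)]]
[[np.float64(3.82), np.float64(-0.39), np.float64(0.44)], [0, 0, np.float64(-5.92)]]
[[np.float64(3.84), np.float64(0.0), np.float64(0.44)], [0, 0, np.float64(-5.92)]]
```

Request:
step_arm(
  moves=[
    [0.5,[0.87,-3.73,0.4],[0,0,-5.9]],
    [0.5,[1.25,-3.63,0.4],[0,0,-5.9]],
    [0.5,[1.62,-3.48,0.4],[0,0,-5.9]],
    [0.5,[1.97,-3.29,0.4],[0,0,-5.9]],
    [0.5,[2.3,-3.07,0.4],[0,0,-5.9]],
    [0.5,[2.6,-2.82,0.4],[0,0,-5.9]],
    [0.5,[2.88,-2.54,0.4],[0,0,-5.9]],
    [0.5,[3.12,-2.22,0.4],[0,0,-5.9]],
    [0.5,[3.34,-1.89,0.4],[0,0,-5.9]],
    [0.5,[3.51,-1.54,0.4],[0,0,-5.9]],
  ],
)

```text
t: 14.55
tool_pos: [0.5172, 0.1817, 0.2217]
tcp_rot: [180.0, -0.0, 77.2]
ft_force: [-0.1, -0.5, 0.1]
finger_gap: 0.0427
grip_force: 0.0
```

Request:
step_arm(
  moves=[
    [0.5,[3.65,-1.17,0.4],[0,0,-5.9]],
    [0.5,[3.75,-0.78,0.5],[0,0,-5.9]],
    [0.5,[3.82,-0.39,0.5],[0,0,-5.9]],
    [0.5,[3.84,0,0.5],[0,0,-6.1]],
    [0.5,[0,0,0],[0,0,0]],
    [0.5,[0,0,0],[0,0,0]],
    [0.5,[0,0,0],[0,0,0]],
    [0.5,[0,0,0],[0,0,0]],
    [0.5,[0,0,0],[0,0,0]],
    [0.5,[0,0,0],[0,0,0]],
  ],
)

```text
t: 15.55
tool_pos: [0.5054, 0.3325, 0.2032]
tcp_rot: [180.0, 0.0, 100.7]
ft_force: [-0.2, 0.1, 0.2]
finger_gap: 0.0427
grip_force: 0.0
```

```bash
python3 - <<'E'
from plan import *
w=snap("wrist","w6")
i=snap("side","o",(320,60,420,160),4);plan((.501,.3328,.068),101.1,1)
print(proj(w,(.501,.3328,.075)),proj(w,(.5106,.2838,.075)))
hsv=cv2.cvtColor(w["pixels"],cv2.COLOR_RGB2HSV)
for n,lo,hi in(("r",0,4),("b",105,125),("y",25,33)):
    m=((hsv[...,0]>=lo)&(hsv[...,0]<=hi)&(hsv[...,1]>170)&(hsv[...,2]>70)).astype(np.uint8)
    k,l,st,ce=cv2.connectedComponentsWithStats(m); j=1+st[1:,4].argmax() if k>1 else 0; print(n,st[j],ce[j])
cv2.imwrite("pics/p.png",np.hstack([cv2.imread("pics/w6.png")[80:400,120:520],cv2.resize(cv2.imread("pics/o.png"),(320,320))]))
E
```

```text
[0.5053 0.3328 0.2031] 100.7 [-0.5 -0.5  0.1]
[[np.float64(0.08), np.float64(-0.42), np.float64(13.51)], [0, 0, np.float64(-0.4)]]
[316.95118062 202.64406952] [317.59751174 256.70660723]
r [312 175  10  39 341] [316.27565982 193.28739003]
b [314 227   7  39 195] [317.03076923 246.76410256]
y [     0      0    640    400 256000] [319.5 199.5]
```

View pics/p.png

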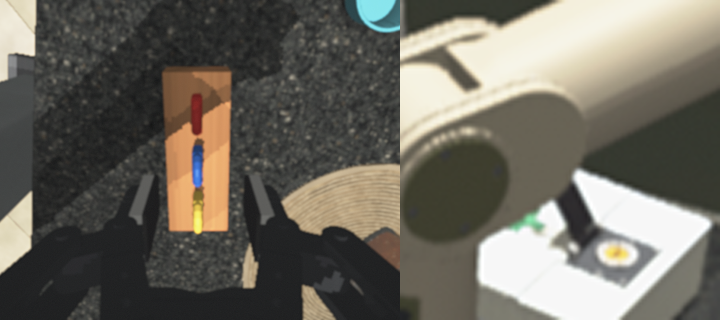

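Wrist crop: red at (196,115), blue at (199,165), yellow at (199,212). The cover is still leaning back in the side view. I'll check the along-row offset.

```bash
python3 - <<'E'
from fit import *
w=L("w6");c,s=np.cos(np.radians(11.1)),np.sin(np.radians(11.1))
for y0 in(.05,0):
  pts=[]
  for t in np.linspace(0,2*np.pi,73):
    for X in(-.005,.005):
      Y=y0+.017*np.cos(t);Z=.036+.0215+.0175*np.sin(t)
      pts.append(proj(w,(.5106+c*X-s*Y,.2838+s*X+c*Y,Z)))
  print(np.min(pts,0),np.max(pts,0))
E
```

```text
[310.79970003 177.00493205] [323.01455866 215.86715146]
[311.81879549 229.44148774] [323.31921989 266.60650702]
```

Request:
step_arm(
  moves=[
    [0.5,[0.22,-0.42,2.0],[0,0,-0.4]],
    [0.5,[0,0,2.5],[0,0,0]],
    [0.5,[0,0,2.5],[0,0,0]],
    [0.5,[0,0,2.5],[0,0,0]],
    [0.5,[0,0,2.0],[0,0,0]],
    [0.5,[0,0,1.0],[0,0,0]],
    [0.5,[0,0,1.0],[0,0,0]],
    [0.5,[0,0,0],[0,0,0]],
    [0.5,[0,0,0],[0,0,0]],
    [0.5,[0,0,0],[0,0,0]],
  ],
)

```text
t: 16.65
tool_pos: [0.501, 0.3349, 0.0689]
tcp_rot: [179.9, -0.0, 101.1]
ft_force: [0.4, 0.2, -0.3]
finger_gap: 0.0431
grip_force: 0.0
```

Request:
step_arm(
  moves=[
    [0,[0,0,0],[0,0,0]],
    [0,[0,0,0],[0,0,0]],
    [0,[0,0,0],[0,0,0]],
    [0,[0,0,0],[0,0,0]],
    [0,[0,0,0],[0,0,0]],
    [0,[0,0,0],[0,0,0]],
    [0,[0,0,0],[0,0,0]],
    [0,[0,0,0],[0,0,0]],
    [0,[0,0,0],[0,0,0]],
    [0,[0,0,0],[0,0,0]],
  ],
)

```text
t: 17.65
tool_pos: [0.5008, 0.3347, 0.0685]
tcp_rot: [180.0, -0.0, 101.1]
ft_force: [-0.3, -1.6, 6.2]
finger_gap: 0.0084
grip_force: 59.9
```

```bash
python3 - <<'E'
from h import *
s=manip.read_state();print(s)
w=snap("wrist","w7")
E
```

```text
{'t': 17.65, 'q': array([ -3.28075923,  33.56905017, -44.9622708 ,  96.42824311,
        26.51564005,  61.15099834, -45.43630295]), 'qvel': array([ 0.08642247,  0.03629883,  0.01685723,  0.01941386,  0.02863518,
        0.11410053, -0.02557351]), 'joint_torque': array([-2.26179804e-01, -5.92857599e+01, -1.37755072e+01, -3.00546920e+01,
        6.93499949e-02, -4.80837096e-01, -6.29620013e-05]), 'tool_pos': array([0.50077271, 0.33469783, 0.06846183]), 'tcp_rot': array([ 1.79961516e+02, -1.60149383e-03,  1.01130218e+02]), 'ft_force': array([-0.2981339 , -1.61664253,  6.16020348]), 'torque': array([-0.27687804,  0.21319237, -0.05334239]), 'grip_force': 59.896888732910156, 'finger_gap': 0.00844441867095395}
```

Request:
step_arm(
  moves=[
    [0,[0,0,-0.5],[0,0,0]],
    [0,[0,0,-0.8],[0,0,0]],
    [0,[0,0,-1.0],[0,0,0]],
    [0,[0,0,-1.0],[0,0,0]],
    [0,[0,0,-2.0],[0,0,0]],
    [0,[0,0,-2.5],[0,0,0]],
    [0,[0,0,-3.0],[0,0,0]],
    [0,[0,0,-3.0],[0,0,0]],
    [0,[0,0,-3.0],[0,0,0]],
    [0,[0,0,-1.2],[0,0,0]],
  ],
)

```text
t: 18.7
tool_pos: [0.501, 0.3355, 0.2517]
tcp_rot: [179.8, -0.1, 101.2]
ft_force: [0.5, -0.5, -0.2]
finger_gap: 0.0087
grip_force: 59.2
```

```bash
python3 - <<'E'
from plan import *
w=snap("wrist","w8")
print(manip.read_state()["finger_gap"])
print(atz(dict(np.load("pics/w1.npz")),318.7,53,.112))
plan((.534,-.1995,.25),83,14)
E
```

```text
0.008749336772863752
[ 0.56982211 -0.20423709  0.112     ]
[0.5012 0.3356 0.2522] 101.14 [-0. -0.  1.]
[[np.float64(-3.8), np.float64(-0.51), np.float64(0.02)], [0, 0, np.float64(1.3)]]
[[np.float64(-3.81), np.float64(-0.42), np.float64(0.02)], [0, 0, np.float64(1.3)]]
[[np.float64(-3.81), np.float64(-0.34), np.float64(0.02)], [0, 0, np.float64(1.3)]]
[[np.float64(-3.82), np.float64(-0.25), np.float64(0.02)], [0, 0, np.float64(1.3)]]
[[np.float64(-3.83), np.float64(-0.16), np.float64(0.02)], [0, 0, np.float64(1.3)]]
[[np.float64(-3.83), np.float64(-0.08), np.float64(0.02)], [0, 0, np.float64(1.3)]]
[[np.float64(-3.83), np.float64(0.01), np.float64(0.02)], [0, 0, np.float64(1.3)]]
[[np.float64(-3.83), np.float64(0.1), np.float64(0.02)], [0, 0, np.float64(1.3)]]
[[np.float64(-3.82), np.float64(0.18), np.float64(0.02)], [0, 0, np.float64(1.3)]]
[[np.float64(-3.82), np.float64(0.27), np.float64(0.02)], [0, 0, np.float64(1.3)]]
[[np.float64(-3.81), np.float64(0.36), np.float64(0.02)], [0, 0, np.float64(1.3)]]
[[np.float64(-3.8), np.float64(0.44), np.float64(0.02)], [0, 0, np.float64(1.3)]]
[[np.float64(-3.79), np.float64(0.53), np.float64(0.02)], [0, 0, np.float64(1.3)]]
[[np.float64(-3.78), np.float64(0.61), np.float64(0.02)], [0, 0, np.float64(1.3)]]
```

Request:
step_arm(
  moves=[
    [0,[-3.8,-0.51,0],[0,0,1.3]],
    [0,[-3.81,-0.42,0],[0,0,1.3]],
    [0,[-3.81,-0.34,0],[0,0,1.3]],
    [0,[-3.82,-0.25,0],[0,0,1.3]],
    [0,[-3.83,-0.16,0],[0,0,1.3]],
    [0,[-3.83,-0.08,0],[0,0,1.3]],
    [0,[-3.83,0,0],[0,0,1.3]],
    [0,[-3.83,0.1,0],[0,0,1.3]],
    [0,[-3.82,0.18,0],[0,0,1.3]],
    [0,[-3.82,0.27,0],[0,0,1.3]],
  ],
)

```text
t: 19.75
tool_pos: [0.5231, -0.0494, 0.2471]
tcp_rot: [-179.9, 0.0, 88.1]
ft_force: [1.0, -0.1, 0.3]
finger_gap: 0.0086
grip_force: 59.2
```

Request:
step_arm(
  moves=[
    [0,[-3.81,0.36,0],[0,0,1.3]],
    [0,[-3.8,0.44,0],[0,0,1.3]],
    [0,[-3.79,0.53,0],[0,0,1.3]],
    [0,[-3.78,0.61,0],[0,0,1.2]],
    [0,[0,0,1.0],[0,0,0]],
    [0,[0,0,1.0],[0,0,0]],
    [0,[0,0,1.0],[0,0,0]],
    [0,[0,0,1.0],[0,0,0]],
    [0,[0,0,0],[0,0,0]],
    [0,[0,0,0],[0,0,0]],
  ],
)

```text
t: 20.75
tool_pos: [0.5331, -0.1999, 0.2079]
tcp_rot: [-180.0, -0.0, 83.1]
ft_force: [-0.0, 0.8, 0.5]
finger_gap: 0.0086
grip_force: 59.2
```

```bash
python3 - <<'E'
from plan import *
w=snap("wrist","w9"); s=snap("side","q"); a=snap("scene","r")
plan((.5339,-.2002,.21),83,1)
W=cv2.imread("pics/w9.png");S=cv2.imread("pics/q.png");A=cv2.imread("pics/r.png")
print([proj(i,(.5339,-.2002,.105)).round(1).tolist() for i in(w,s,a)])
f=lambda I,x,y,w,h:cv2.resize(I[y:y+h,x:x+w],(400,300),interpolation=cv2.INTER_CUBIC)
cv2.imwrite("pics/s.png",np.vstack([np.hstack([f(W,240,80,160,120),f(W,240,200,160,120)]),np.hstack([f(S,350,95,80,60),f(A,340,270,80,60)])]))
E
```

```text
[ 0.5333 -0.2004  0.2086] 83.05 [ 0.2 -0.  -0.6]
[[np.float64(0.03), np.float64(0.05), np.float64(-0.14)], [0, 0, np.float64(0.05)]]
[[323.2, 214.3], [387.7, 139.5], [377.1, 312.6]]
```

View pics/s.png

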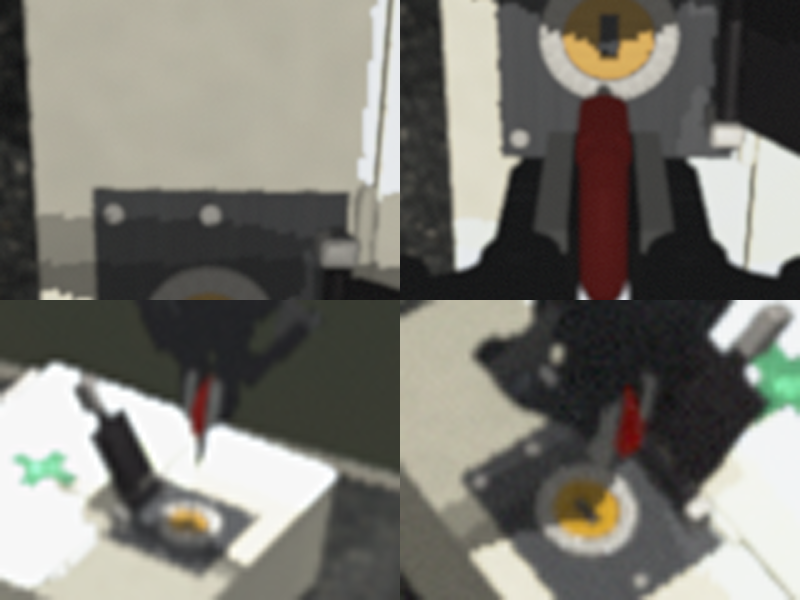

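The wrist crop shows the slot at (610,36), i.e. pixel (324.0,214.4), versus (323.2,214.3) predicted. So the lock fit is good to under 1 mm. The red head is held between the pads, and I'll now check its offset in the hand.

```bash
python3 - <<'E'
from h import *
from scipy.spatial.transform import Rotation as Ro
for n,im in(("w",np.load("pics/w9.npz")),("s",np.load("pics/q.npz")),("w7",np.load("pics/w7.npz"))):
    R=Ro.from_euler("xyz",(180,0,83.05 if n!="w7" else 101.13),degrees=True).as_matrix();p=np.array((.5333,-.2004,.2086) if n!="w7" else (.5008,.3347,.0685))
    q=lambda x,y,z:proj(im,p+R@np.array([x,y,z])).round(1).tolist()
    for dx in(-.0015,0,.0015):
        far=min((q(dx+.017*np.cos(t),0,.0325-.0215-.0175*np.sin(t)) for t in np.linspace(0,6.28,73)),key=lambda u:u[1])
        print(n,dx,"head top edge",far,"collar",q(dx+.008,0,.0325),q(dx+.008,0,.0275),"blade tip",q(dx,0,.0605),q(dx+.004,0,.0605),"headcols",q(dx+.017,-.005,.011),q(dx+.017,.005,.011))
    hsv=cv2.cvtColor(im["pixels"],cv2.COLOR_RGB2HSV);m=((hsv[...,0]<=4)&(hsv[...,1]>170)&(hsv[...,2]>50)).astype(np.uint8)
    k,l,st,ce=cv2.connectedComponentsWithStats(m);j=1+st[1:,4].argmax();print(st[j],ce[j])
    if n!="s":
        for r in (2,8,14,20): 
            c=np.where(l[st[j][1]+r]==j)[0];print(st[j][1]+r,c.min(),c.max())
E
```

```text
w -0.0015 head top edge [323.3, 248.3] collar [323.1, 249.1] [323.2, 253.4] blade tip [322.8, 240.6] [322.8, 234.7] headcols [312.5, 252.4] [334.4, 252.4]
w 0 head top edge [323.3, 245.5] collar [323.1, 246.6] [323.2, 250.8] blade tip [322.8, 238.4] [322.8, 232.5] headcols [312.5, 249.4] [334.4, 249.4]
w 0.0015 head top edge [323.3, 242.6] collar [323.1, 244.0] [323.2, 248.2] blade tip [322.8, 236.2] [322.8, 230.3] headcols [312.5, 246.4] [334.5, 246.4]
[ 311  239   21   82 1319] [320.95526914 277.9954511 ]
241 314 327
247 313 329
253 312 330
259 311 331
s -0.0015 head top edge [392.9, 110.3] collar [389.4, 122.3] [389.6, 121.0] blade tip [389.6, 128.5] [389.0, 129.0] headcols [390.3, 118.4] [387.5, 117.4]
s 0 head top edge [392.7, 110.5] collar [389.2, 122.6] [389.4, 121.2] blade tip [389.4, 128.7] [388.8, 129.3] headcols [390.0, 118.6] [387.3, 117.6]
s 0.0015 head top edge [392.4, 110.7] collar [389.0, 122.8] [389.2, 121.4] blade tip [389.2, 128.9] [388.6, 129.5] headcols [389.8, 118.8] [387.0, 117.8]
[389 113   2   8  10] [389.4 116.3]
w7 -0.0015 head top edge [323.1, 247.4] collar [322.9, 248.3] [322.9, 252.6] blade tip [322.6, 240.0] [322.6, 234.1] headcols [312.3, 251.4] [334.1, 251.4]
w7 0 head top edge [323.1, 244.6] collar [322.9, 245.8] [322.9, 250.0] blade tip [322.6, 237.8] [322.6, 231.9] headcols [312.3, 248.5] [334.1, 248.5]
w7 0.0015 head top edge [323.1, 241.8] collar [322.9, 243.2] [322.9, 247.4] blade tip [322.6, 235.6] [322.6, 229.6] headcols [312.2, 245.5] [334.1, 245.5]
[ 311  239   21   83 1400] [320.93714286 278.42428571]
241 314 328
247 312 329
253 312 330
259 311 331
```

```bash
python3 - <<'E'
from h import *
from scipy.spatial.transform import Rotation as Ro
im=np.load("pics/w9.npz");R=Ro.from_euler("xyz",(180,0,83.05),degrees=True).as_matrix();p=np.array((.5333,-.2004,.2086))
q=lambda x,y,z:proj(im,p+R@np.array([x,y,z]))
t=np.linspace(0,2*np.pi,361)
for e in(2,3,4,20):
  for dx in(-.0015,0,.0015,.003):
    P=np.array([q(dx+.017*np.sign(np.cos(u))*abs(np.cos(u))**(2/e),0,.0325-.0215-.0175*np.sign(np.sin(u))*abs(np.sin(u))**(2/e)) for u in t])
    print(e,dx,P[:,1].min().round(1),P[:,1].max().round(1))
L0=np.load("pics/w9.npz")["pixels"];print(L0[226:246,322].tolist());print(L0[312:328,321].tolist())
E
```

```text
2 -0.0015 248.3 323.3
2 0 245.5 320.6
2 0.0015 242.6 317.8
2 0.003 239.8 315.0
3 -0.0015 245.0 328.2
3 0 242.2 325.5
3 0.0015 239.4 322.7
3 0.003 236.6 319.9
4 -0.0015 243.1 331.0
4 0 240.3 328.2
4 0.0015 237.6 325.4
4 0.003 234.8 322.6
20 -0.0015 238.0 338.4
20 0 235.3 335.6
20 0.0015 232.6 332.8
20 0.003 229.9 330.0
[[218, 178, 96], [217, 176, 96], [216, 174, 94], [216, 172, 93], [209, 166, 93], [185, 155, 108], [170, 159, 142], [158, 155, 147], [124, 122, 117], [86, 86, 82], [70, 68, 65], [68, 53, 51], [68, 35, 32], [70, 24, 21], [71, 23, 21], [70, 23, 20], [70, 21, 21], [71, 24, 22], [71, 24, 22], [70, 21, 18]]
[[80, 25, 24], [79, 21, 22], [81, 25, 25], [80, 25, 23], [79, 24, 21], [79, 26, 25], [76, 21, 20], [74, 20, 18], [72, 21, 19], [83, 50, 51], [130, 117, 119], [192, 191, 196], [227, 230, 233], [230, 233, 236], [228, 232, 234], [229, 231, 234]]
```

Blade-tip evidence puts the key within about 0.5 mm of the tool axis. I'll go down over the slot and probe gently.

Request:
step_arm(
  moves=[
    [0,[0.03,0.08,1.0],[0,0,0]],
    [0,[0,0,1.0],[0,0,0]],
    [0,[0,0,1.0],[0,0,0]],
    [0,[0,0,0.6],[0,0,0]],
    [0,[0,0,0.3],[0,0,0]],
    [0,[0,0,0.1],[0,0,0]],
    [0,[0,0,0.1],[0,0,0]],
    [0,[0,0,0.1],[0,0,0]],
    [0,[0,0,0.1],[0,0,0]],
    [0,[0,0,0.1],[0,0,0]],
  ],
)

```text
t: 21.9
tool_pos: [0.5339, -0.2004, 0.1641]
tcp_rot: [180.0, 0.0, 83.0]
ft_force: [-0.7, 0.2, -0.9]
finger_gap: 0.0086
grip_force: 59.2
```

```bash
python3 -c "
from plan import *
plan((.5342,-.2002,.1655),83,1)"
```

```text
[ 0.5339 -0.2004  0.1641] 83.03 [-0.7  0.2 -0.9]
[[np.float64(0.02), np.float64(0.03), np.float64(-0.14)], [0, 0, np.float64(0.03)]]
```

Request:
step_arm(
  moves=[
    [0,[0,0,0.1],[0,0,0]],
    [0,[0,0,0.1],[0,0,0]],
    [0,[0,0,0.1],[0,0,0]],
    [0,[0,0,0.1],[0,0,0]],
    [0,[0,0,0.1],[0,0,0]],
    [0,[0,0,0.1],[0,0,0]],
    [0,[0,0,0],[0,0,0]],
    [0,[0,0,0],[0,0,0]],
    [0,[0,0,0],[0,0,0]],
    [0,[0,0,0],[0,0,0]],
  ],
)

```text
t: 22.9
tool_pos: [0.5338, -0.2003, 0.158]
tcp_rot: [180.0, 0.0, 83.0]
ft_force: [0.6, 0.5, -1.4]
finger_gap: 0.0087
grip_force: 59.2
```

Request:
step_arm(
  moves=[
    [0,[0,0,0.1],[0,0,0]],
    [0,[0,0,0.1],[0,0,0]],
    [0,[0,0,0.1],[0,0,0]],
    [0,[0,0,0.1],[0,0,0]],
    [0,[0,0,0.1],[0,0,0]],
    [0,[0,0,0.1],[0,0,0]],
    [0,[0,0,0],[0,0,0]],
    [0,[0,0,0],[0,0,0]],
    [0,[0,0,0],[0,0,0]],
    [0,[0,0,0],[0,0,0]],
  ],
)

```text
t: 23.9
tool_pos: [0.5337, -0.2003, 0.1518]
tcp_rot: [-180.0, 0.0, 83.0]
ft_force: [-1.1, 2.0, 0.7]
finger_gap: 0.0089
grip_force: 59.4
```

Request:
step_arm(
  moves=[
    [0,[0,0,0.1],[0,0,0]],
    [0,[0,0,0.1],[0,0,0]],
    [0,[0,0,0.1],[0,0,0]],
    [0,[0,0,0.1],[0,0,0]],
    [0,[0,0,0.1],[0,0,0]],
    [0,[0,0,0.1],[0,0,0]],
    [0,[0,0,0.1],[0,0,0]],
    [0,[0,0,0],[0,0,0]],
    [0,[0,0,0],[0,0,0]],
    [0,[0,0,0],[0,0,0]],
  ],
)

```text
t: 24.9
tool_pos: [0.5342, -0.2003, 0.1449]
tcp_rot: [180.0, -0.0, 83.0]
ft_force: [5.4, 0.9, -0.7]
finger_gap: 0.0088
grip_force: 59.2
```

Request:
step_arm(
  moves=[
    [0,[0,0,0.1],[0,0,0]],
    [0,[0,0,0.1],[0,0,0]],
    [0,[0,0,0.1],[0,0,0]],
    [0,[0,0,0.1],[0,0,0]],
    [0,[0,0,0.1],[0,0,0]],
    [0,[0,0,0.1],[0,0,0]],
    [0,[0,0,0.1],[0,0,0]],
    [0,[0,0,0.1],[0,0,0]],
    [0,[0,0,0],[0,0,0]],
    [0,[0,0,0],[0,0,0]],
  ],
)

```text
t: 25.9
tool_pos: [0.5337, -0.2003, 0.1373]
tcp_rot: [-180.0, 0.0, 83.0]
ft_force: [-0.9, 2.4, 7.5]
finger_gap: 0.0087
grip_force: 60.5
```

Request:
step_arm(
  moves=[
    [0,[0,0,0.1],[0,0,0]],
    [0,[0,0,0.1],[0,0,0]],
    [0,[0,0,0.05],[0,0,0]],
    [0,[0,0,0],[0,0,0]],
    [0,[0,0,0],[0,0,0]],
    [0,[0,0,0],[0,0,0]],
    [0,[0,0,0],[0,0,0]],
    [0,[0,0,0],[0,0,0]],
    [0,[0,0,0],[0,0,0]],
    [0,[0,0,0],[0,0,0]],
  ],
)

```text
t: 26.9
tool_pos: [0.5339, -0.2003, 0.1369]
tcp_rot: [180.0, 0.1, 83.0]
ft_force: [-8.9, 5.3, 28.1]
finger_gap: 0.0087
grip_force: 63.3
```

```bash
python3 - <<'E'
from plan import *
w=snap("wrist","x1"); s=snap("side","x2"); a=snap("scene","x3")
plan((.5342,-.2002,.1375),83,1);print(manip.read_state()["torque"],manip.read_state()["q"])
W=w["pixels"][...,::-1];S=s["pixels"][...,::-1];A=a["pixels"][...,::-1]
f=lambda I,x,y,w,h:cv2.resize(I[y:y+h,x:x+w],(400,300),interpolation=cv2.INTER_CUBIC)
cv2.imwrite("pics/x.png",np.vstack([np.hstack([f(W,240,200,160,120),f(S,350,95,80,60)]),np.hstack([f(A,340,270,80,60),f(S,360,120,50,38)])]))
E
```

```text
[ 0.5339 -0.2003  0.1369] 83.03 [-8.5  4.4 27.7]
[[np.float64(0.01), np.float64(0.03), np.float64(-0.06)], [0, 0, np.float64(0.03)]]
[ 1.19010991  2.01289177 -0.01347789] [ 4.25114526e+01  2.08871828e+01 -3.18516797e+01  9.89648496e+01
  1.21969812e+01  6.35743541e+01 -8.06949818e-02]
```

View pics/x.png

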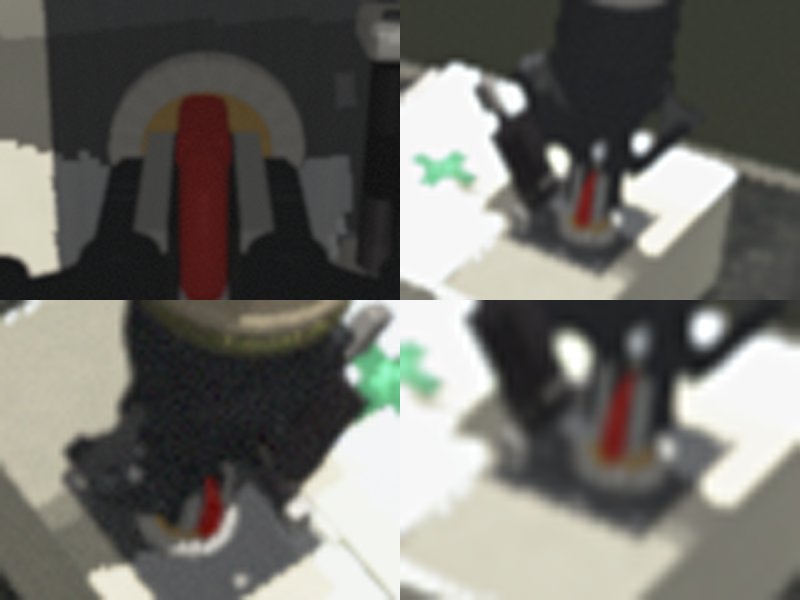

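The key is home: the red head sits on the plug, and TCP z is 0.137 with a firm stop. I'll ease the push and turn clockwise.

Request:
step_arm(
  moves=[
    [0,[0,0,-0.15],[0,0,0]],
    [0,[0,0,0],[0,0,4]],
    [0,[0,0,0],[0,0,5]],
    [0,[0,0,0],[0,0,5]],
    [0,[0,0,0],[0,0,5]],
    [0,[0,0,0],[0,0,5]],
    [0,[0,0,0],[0,0,5]],
    [0,[0,0,0],[0,0,5]],
    [0,[0,0,0],[0,0,5]],
    [0,[0,0,0],[0,0,5]],
  ],
)

```text
t: 28.05
tool_pos: [0.5336, -0.1996, 0.1371]
tcp_rot: [-180.0, 0.0, 38.9]
ft_force: [-4.4, 5.4, 18.2]
finger_gap: 0.008
grip_force: 61.8
```

```bash
python3 -c "
from h import *
s=manip.read_state();print(s['torque'],s['q'],s['ft_force'])"
```

```text
[1.42979298 1.19338443 0.00848339] [ 36.88377019  19.68665616 -24.96282141  99.2688374    9.15936007
  63.10341695 -42.09644293] [-4.39368134  5.3548444  18.16859594]
```

Request:
step_arm(
  moves=[
    [0,[0,0,-0.05],[0,0,5]],
    [0,[0,0,0],[0,0,5]],
    [0,[0,0,0],[0,0,5]],
    [0,[0,0,0],[0,0,5]],
    [0,[0,0,0],[0,0,5]],
    [0,[0,0,0],[0,0,5]],
    [0,[0,0,0],[0,0,5]],
    [0,[0,0,0],[0,0,5]],
    [0,[0,0,0],[0,0,5]],
    [0,[0,0,0],[0,0,5]],
  ],
)

```text
t: 29.05
tool_pos: [0.5338, -0.199, 0.1372]
tcp_rot: [-179.9, 0.0, -11.1]
ft_force: [-2.5, 7.3, 13.2]
finger_gap: 0.0085
grip_force: 61.2
```

```bash
python3 -c "
from h import *
s=manip.read_state();print(s['torque'],s['q'],s['ft_force'],s['tcp_rot'])"
```

```text
[1.75648435 0.61883767 0.06253922] [ 30.70564928  18.74174161 -17.55555455  99.60387965   6.19218275
  62.65884577 -89.93677229] [-2.46679652  7.30346478 13.1943367 ] [-1.79934102e+02  4.81043618e-02 -1.11069528e+01]
```

Request:
step_arm(
  moves=[
    [0,[0,0,0],[0,0,2]],
    [0,[0,0,0],[0,0,1]],
    [0,[0,0,0],[0,0,0]],
    [0,[0,0,0],[0,0,0]],
    [0,[0,0,0],[0,0,0]],
    [0,[0,0,0],[0,0,0]],
    [0,[0,0,0],[0,0,0]],
    [0,[0,0,0],[0,0,0]],
    [0,[0,0,0],[0,0,0]],
    [0,[0,0,0],[0,0,0]],
  ],
)

```text
t: 30.05
tool_pos: [0.5338, -0.1989, 0.1372]
tcp_rot: [-179.9, 0.0, -13.9]
ft_force: [-3.7, 7.4, 13.8]
finger_gap: 0.0088
grip_force: 61.2
```

```bash
python3 - <<'E'
from h import *
s=manip.read_state();print(s['tool_pos'],s['tcp_rot'],s['torque'],s['ft_force'],s['grip_force'])
n=snap("side","y1");m=snap("scene","y2")
def g(p,b):
    h=cv2.cvtColor(p,cv2.COLOR_RGB2HSV);k=((h[...,0]>60)&(h[...,0]<85)&(h[...,1]>90)).astype(np.uint8)
    q=np.zeros_like(k);q[b[1]:b[3],b[0]:b[2]]=k[b[1]:b[3],b[0]:b[2]];y,x=np.nonzero(q);return x.mean().round(1),y.mean().round(1),len(x),x.min(),x.max(),y.min(),y.max()
for f,b in(("b",(340,100,390,150)),("x2",(340,100,390,150)),("y1",(340,100,390,150)),("a",(390,260,450,320)),("x3",(390,260,450,320)),("y2",(390,260,450,320))):
    print(f,g(np.load(f"pics/{f}.npz")["pixels"],b))
c,t=np.cos(np.radians(-7)),np.sin(np.radians(-7))
for im in(n,m):
  for th in(0,.15):
    X=.115-.085*np.cos(th);print(proj(im,(.5984+c*X,-.208+t*X,.1+.085*np.sin(th))))
E
```

```text
[ 0.53376277 -0.19894119  0.13722927] [-1.79934719e+02  4.95640984e-02 -1.39013064e+01] [1.70397337 0.69302133 0.08070309] [-3.66037132  7.41781011 13.76452799] 61.20674908161163
b (np.float64(359.0), np.float64(128.2), 17, np.int64(355), np.int64(363), np.int64(126), np.int64(130))
x2 (np.float64(358.4), np.float64(128.1), 19, np.int64(355), np.int64(361), np.int64(126), np.int64(130))
y1 (np.float64(358.8), np.float64(125.6), 13, np.int64(356), np.int64(361), np.int64(124), np.int64(127))
a (np.float64(417.7), np.float64(286.1), 185, np.int64(409), np.int64(427), np.int64(278), np.int64(295))
x3 (np.float64(419.1), np.float64(286.2), 154, np.int64(411), np.int64(427), np.int64(280), np.int64(295))
y2 (np.float64(419.6), np.float64(284.3), 149, np.int64(411), np.int64(428), np.int64(278), np.int64(292))
[362.96871636 131.2176151 ]
[363.01918354 128.01160503]
[411.2116721  291.27076542]
[412.45375631 288.04909811]
```

```bash
python3 -c "
from cell import manip
print(manip.hand_in())"
```

```text
the job is handed in; nothing more can be done
None
```

I handed the job in with the safe unlocked: the dust cover is back on its stop, the red key is fully home and turned about a quarter clockwise, the lid is up, and the gripper still holds the key at about 61 N. The lid and key angles come from camera and arm readings, and no judge result was returned.

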